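# Clamp reagent packs on the mixer and set its run timer

### The arm

A 6-joint arm with a two-finger parallel gripper is mounted at the origin on a cart in front of the work surface, level with it; the furniture and walls round the work are solid. World frame = base frame: x ahead of the robot, y to its left, z up, the work surface at z = 0. Lengths are in m, angles in degrees, forces in N, time in s.
With the tool pointing down it reaches from about 0.325 to 0.85 m from the base axis. Payload 15.5 kg.
Tool frame: the origin (TCP) lies midway between the tips of the shut fingers; the grasp point (between the pads) lies 19 mm behind it; y points along the fingers, x is the direction in which the jaws open and shut, and the axes are right-handed (so a half turn about y gives the same grasp; the last joint's range is limited). The gripper opens to 91 mm and grips with 3 to 60 N. Pads are 32 mm wide; open, the fingers measure 118 mm over their backs; the gripper's body (76 mm by 178 mm) begins 60 mm behind the grasp point.
Start: joints at [65.46, 28.281, 77.091, -0, 74.628, -5.472], TCP at [0.204, 0.591, 0.214] pointing down, gripper open.
Joint ranges: [-166.48, 166.48], [-47.26, 123.95], [12.59, 153.08], [-70.14, 250.14], [6.76, 159.57], [-176.63, 176.63]. Speed limits (degrees/s): [108.29, 108.29, 147.25, 172.46, 172.46, 172.46].

### API

Orientations are given as a 3x3 rotation matrix whose columns are the frame's x, y, z axes.
In Python, from bench import ctrl gives the robot as it stands. The module is installed in compiled form; this text tells all that it offers. Calls block until the motion is done:
- ctrl.goto(position, orientation): joint-space move of the TCP to a pose.
- ctrl.move_l(position, vel=0.15, ori=None, contact_N=None): straight line of the TCP; ori=None keeps the orientation; vel is the mean speed in m/s. With contact_N (N) it stops when the force on the tool has changed by that much, and returns True; else False.
- ctrl.movej(angles): joint-space move.
- ctrl.command_gripper(opening): opening from 0.0 (shut) to 1.0 (fully open); the grip force is fixed at half the most; returns when the fingers have stopped.
- ctrl.sleep(seconds).
- ctrl.ik(position, orientation): joint angles nearest the present ones, or None.
- ctrl.read_camera(name): name is "scene" or "top" or "wrist"; returns the picture (400x640x3 uint8, blue, green, red); there is no depth.
- ctrl.camera_params(name): a dict with "fx", "fy", "cx", "cy" (pixels), "pose" (4x4, takes a point from camera to world coordinates); the wrist camera has in their place "T_tool_cam" (4x4, takes a point from camera to tool coordinates, whose origin is the TCP and whose axes are the tool frame's). Camera axes: x right, y up, looking along -z (the intrinsics and any distortion apply to the point x, -y, -z); pixel columns grow to the right and rows downward; lengths in m; the calibration is good to about 2 mm. A picture is of the moment at which its call begins: read the wrist's pose just before it. camera_params takes no time and is no camera call.
A pose or a line that the arm cannot do raises ctrl.MotionError and nothing moves.
- ctrl.sign_off(): hands the job in, once; it reports no verdict.
Readings, each from a call of its own:
- ctrl.current_t(): time.
- ctrl.current_q(): joint angles.
- ctrl.current_dq(): joint speeds.
- ctrl.current_effort(): joint torques, N m.
- ctrl.current_tool_pos(): TCP position.
- ctrl.current_eef_rot(): TCP orientation.
- ctrl.current_contact_force(): force on the tool from outside, world axes, zero at the start.
- ctrl.current_wrist_torque(): the same for the moment, N m.
- ctrl.current_grip_width(): opening from 0.0 (shut) to 1.0 (fully open).
Only numpy, scipy, OpenCV 4.12 (cv2) and the standard library are available. Lean on these libraries where they do the work, as an engineer would, in place of code of your own. Each camera call takes 0.05 s, during which the arm holds its last target.

### The job

Stand every reagent pack from the bench on the mixer's tray, one to a notch, with its rounded nose pushed forward into the notch of the back fence. Then wind the clamp bar in against them until both ends are at their stops, turning the two round knobs clockwise by turns in small steps so that neither end of the bar ever runs more than 6 mm ahead of the other. Last, wind the timer dial between the knobs clockwise right up to its stop and then turn it back three marks.

Things in the scene. Friction and masses are not known exactly. Their poses are not given: they have to be found in the camera images.
- mixer: bench mixer for reagent packs, fixed, 265 x 270 mm. Origin on the bench under its middle; x points from the console and knobs (front, nearest the robot) to the notched back fence, y to its left, z up. White housing; aluminium tray with its top at z = 58 mm. Along each side (y = +-115 mm) a toothed rail 15 mm above the tray, on which a geared carriage at each end of the clamp bar runs
- lane_l (a point): where the middle of a seated pack belongs in the left notch: mixer frame x = 41, y = 62, z = 84 mm; axes as the mixer's. The notch is black-lined, 40 mm tall, and narrows from 54 mm at x = 63 mm to 24 mm at x = 89 mm (sides at 30 degrees). A rounded nose fits it; a square heel stops 12 mm short, and then the bar cannot reach its stops
- lane_m (a point): the same for the middle notch (y = 0). Low ribs on the tray (12 mm tall, 20 mm wide, x = -10 to 66 mm, at y = +-31 and +-93 mm) leave a lane 42 mm wide in front of each notch
- lane_r (a point): the same for the right notch (y = -62 mm)
- knob_l_grip (a point): on the axis of the left knob, half-way up: black, fluted, round, upright axis, 40 mm across, 30 mm tall, its foot 6 mm over a grey geared carriage 34 mm square on the bar's end; free all round. Mixer frame x = -57 mm + 2.8 mm per rad of knob, y = 115, z = 122 mm (it travels with the bar)
- knob_r_grip (a point): the same for the right knob (y = -115 mm)
- knob_l (a joint): turn of the left knob, rad; grows clockwise seen from above, 0 to 7.14 (stop: left end of the bar home). Moves the left end of the bar in by 2.8 mm per rad; light friction (0.05 N m), stays where it is left. Both knobs start between 1.5 and 2.5
- knob_r (a joint): the same for the right knob and the right end of the bar
- bar: the clamp bar across the tray, z = 73 to 99 mm in the mixer frame; origin at its left end. Its x axis lies along the mixer's x when it is square; turned counter-clockwise from above (+) when its right end is ahead. Ends 230 mm apart: 6 mm out of square is 0.026 rad. Its three sprung pads, one to a notch, have their faces at x = -28 mm + 2.8 mm per rad of knob; at the stops seated packs press them in about 3 mm (4 N each)
- dial_grip (a point): timer dial on the console midway between the knobs: black bar grip 46 mm long, 12 mm thick, 30 mm tall on a round skirt; this point is on its upright axis, 3 mm above the grip's middle, 17 mm above the skirt and 22 mm above the console. x axis along the bar, towards the end with the white pointer line; turns with the dial
- dial (a joint): turn of the timer dial, rad; grows clockwise seen from above, 0 to 3.5 (the stop, at the thick last mark). Marks on the console stand 0.35 rad apart; light friction (0.04 N m), no felt clicks, stays where it is left
- pack_1_mid (a point): reagent pack, white plastic with a paper label, 104 mm long, 34 mm wide, 52 mm tall (62 mm over its two grey screw caps), about 0.16 kg, standing upright on the bench; may be absent. One end is square (heel), the other rounded (nose, radius 17 mm, the larger cap near it). This point is at its centre, 26 mm above its underside; x axis points to the nose, z up
- pack_1_nose (a point): tip of that pack's rounded nose, 52 mm from its centre along its x axis, 26 mm above its underside
- pack_2_mid (a point): another reagent pack like pack_1; may be absent
- pack_2_nose (a point): tip of that pack's rounded nose, 52 mm from its centre along its x axis, 26 mm above its underside
- pack_3_mid (a point): another reagent pack like pack_1; may be absent
- pack_3_nose (a point): tip of that pack's rounded nose, 52 mm from its centre along its x axis, 26 mm above its underside
- pack_1: base of that pack: its frame has its origin at the centre of its underside, axes as its middle point
- pack_2: base of that pack: its frame has its origin at the centre of its underside, axes as its middle point
- pack_3: base of that pack: its frame has its origin at the centre of its underside, axes as its middle point

How it is judged:
By the outcome, as a careful person would: the job done as asked, in the order asked, and still so for the second after the job is handed in, with the robot touching nothing.
Of pack_1, pack_2, pack_3 only 2 to 3 are there at a start; the rules pass over those that are not, and their reading is None.
At some moment in a run one of pack_1, pack_2, pack_3 may be knocked a few centimetres aside while the robot is not near it.
Once in a run the grip may slacken for a moment while it holds something.
It also fails if it takes over 210 s, if anything falls off the work surface, if the arm or the gripper's body presses on something with over 40 N, if the wrist force passes 120 N, or if a joint passes its speed limit or range.

## Working session

There is one attempt and no reset: what is moved stays moved. The work goes in short steps, each a Python script; the robot and the scene stay as the last script left them, time stands still between calls to the robot, and variables do not carry over. Pictures are saved under pics/ and viewed, and the job is handed in when it is done.

```bash
mkdir -p pics; ls; python3 - <<'E'
from bench import ctrl
import cv2,numpy as np
np.set_printoptions(precision=4,suppress=True)
for n in("scene","top","wrist"):
    im=ctrl.read_camera(n);cv2.imwrite(f"pics/{n}0.png",im);print(n,ctrl.camera_params(n))
print(ctrl.current_t(),ctrl.current_tool_pos(),ctrl.current_eef_rot())
E
```

```text
pics
scene {'fx': 503.13765849731806, 'fy': 503.13765849731806, 'cx': 320.9243071795577, 'cy': 196.1254050053339, 'pose': array([[ 0.5868,  0.4776, -0.6538, -0.4387],
       [-0.8097,  0.3475, -0.4729, -0.5867],
       [ 0.0013,  0.8069,  0.5907,  0.9525],
       [ 0.    ,  0.    ,  0.    ,  1.    ]])}
top {'fx': 431.5366451700099, 'fy': 431.5366451700099, 'cx': 317.0748026892955, 'cy': 198.42896516240447, 'pose': array([[-0.0194,  0.9942, -0.1057,  0.3578],
       [-0.9998, -0.0194,  0.0009,  0.0572],
       [-0.0012,  0.1057,  0.9944,  1.3834],
       [ 0.    ,  0.    ,  0.    ,  1.    ]])}
wrist {'fx': 321.27243227054316, 'fy': 321.27243227054316, 'cx': 319.66751486694017, 'cy': 201.3469194886852, 'T_tool_cam': array([[ 1.    , -0.0005,  0.0006, -0.0013],
       [ 0.0007,  0.2703, -0.9628, -0.1717],
       [ 0.0003,  0.9628,  0.2703,  0.0771],
       [ 0.    ,  0.    ,  0.    ,  1.    ]])}
0.15 [0.204  0.5904 0.2135] [[ 0.3267 -0.0004 -0.9451]
 [ 0.9451 -0.0008  0.3267]
 [-0.0009 -1.      0.0001]]
```

View pics/scene0.png

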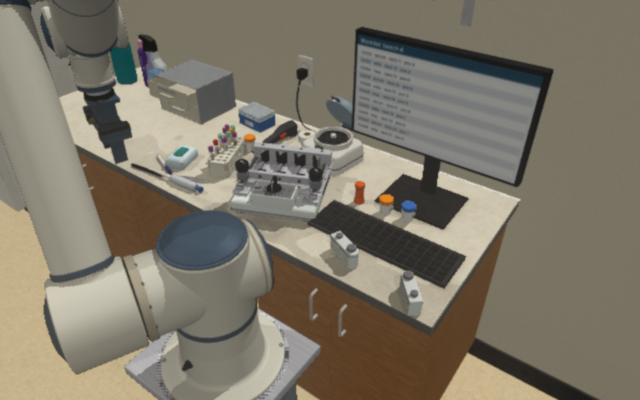

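View pics/top0.png

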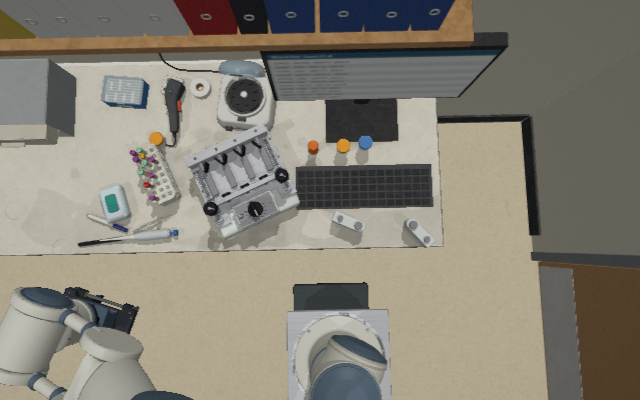

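View pics/wrist0.png

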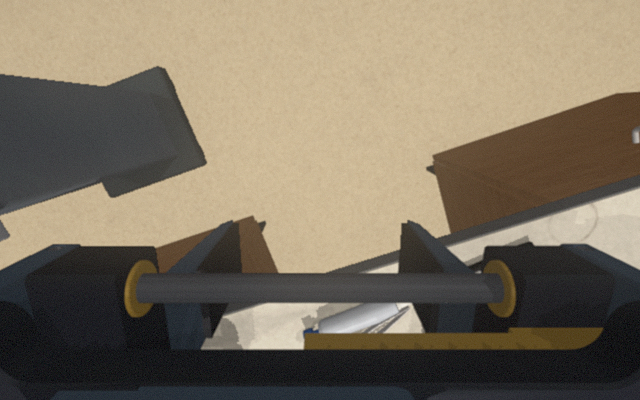

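```bash
cat > h.py <<'E'
from bench import ctrl
import cv2,numpy as np
np.set_printoptions(precision=4,suppress=True)
def wpose(pos=None,rot=None):
    p=ctrl.camera_params("wrist");T=np.eye(4)
    T[:3,:3]=np.array(ctrl.current_eef_rot()) if rot is None else rot
    T[:3,3]=ctrl.current_tool_pos() if pos is None else pos
    return T@p["T_tool_cam"]
def K(n):
    p=ctrl.camera_params(n);return p["fx"],p["fy"],p["cx"],p["cy"]
def pose(n): return wpose() if n=="wrist" else ctrl.camera_params(n)["pose"]
def unproj(n,u,v,z,T=None):
    fx,fy,cx,cy=K(n);T=pose(n) if T is None else T
    d=T[:3,:3]@np.array([(u-cx)/fx,-(v-cy)/fy,-1.]);o=T[:3,3]
    return o+d*(z-o[2])/d[2]
def proj(n,P,T=None):
    fx,fy,cx,cy=K(n);T=pose(n) if T is None else T
    c=(np.asarray(P,float)-T[:3,3])@T[:3,:3]
    return np.stack([cx+fx*c[...,0]/-c[...,2],cy-fy*c[...,1]/-c[...,2]],-1)
def crop(im,name,x0,y0,x1,y1,s):
    cv2.imwrite(name,cv2.resize(im[y0:y1,x0:x1],None,fx=s,fy=s,interpolation=cv2.INTER_CUBIC))
def down(yaw):
    "tool y down, jaw axis (tool x) at yaw deg in world"
    a=np.radians(yaw);x=np.array([np.cos(a),np.sin(a),0]);y=np.array([0,0,-1.]);return np.stack([x,y,np.cross(x,y)],1)
E
python3 - <<'E'
from h import *
im=cv2.imread("pics/top0.png")
crop(im,"pics/t_mix.png",180,115,310,245,4.5)
crop(im,"pics/t_pk.png",320,200,450,250,6)
im=cv2.imread("pics/scene0.png")
crop(im,"pics/s_mix.png",220,130,350,225,6)
for u,v in [(348,222),(418,232),(440,60),(440,247),(0,254)]: print(unproj("top",u,v,0.05 if u<430 else 0))
E
```

```text
[ 0.4245 -0.0381  0.05  ]
[ 0.3895 -0.2529  0.05  ]
[ 0.9613 -0.3631  0.    ]
[ 0.3417 -0.3324  0.    ]
[0.3471 1.0319 0.05  ]
```

View pics/t_mix.png

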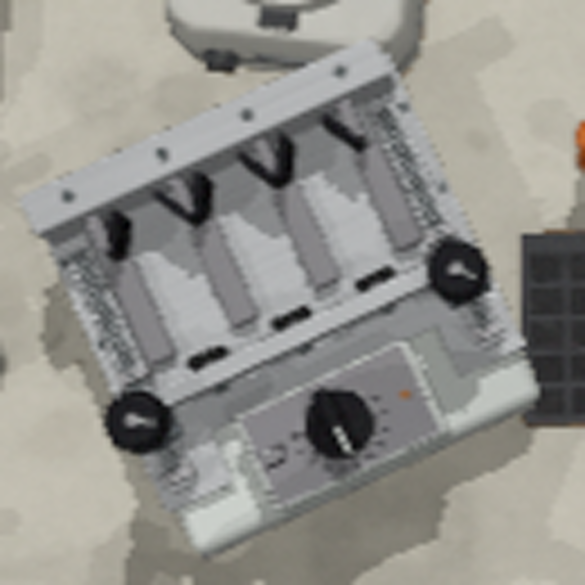

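View pics/t_pk.png

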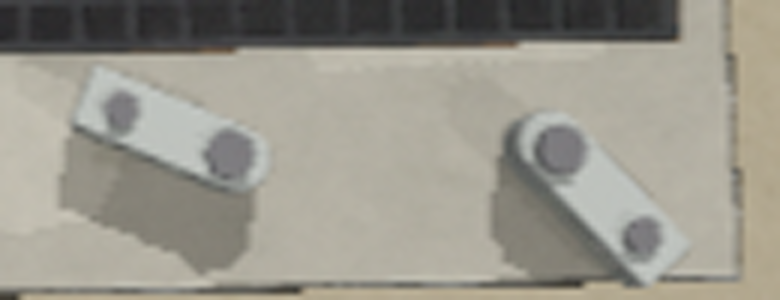

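View pics/s_mix.png

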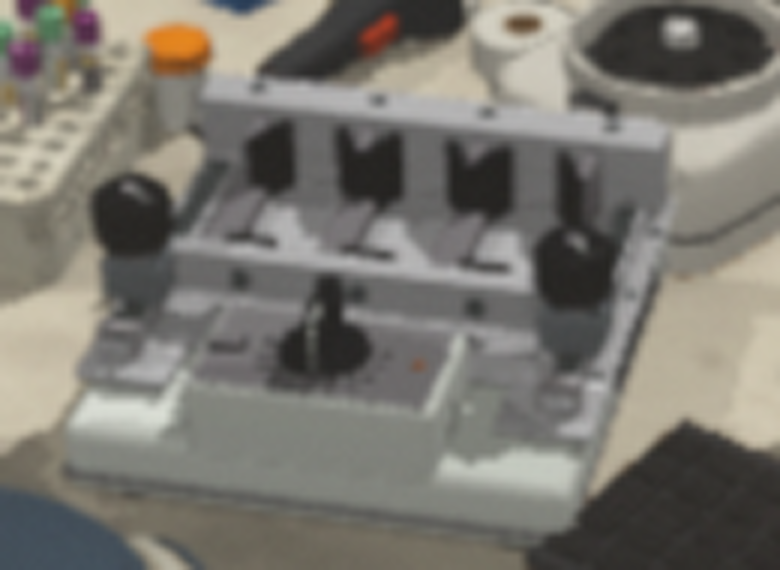

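```bash
python3 - <<'E'
from h import *
c=lambda x,y:(180+x/4.5,115+y/4.5)
L=unproj("top",*c(138,422),.137);R=unproj("top",*c(458,270),.137)
d=L-R;yaw=np.degrees(np.arctan2(-d[0],d[1]));print(L,R,np.linalg.norm(d),yaw)
a=np.radians(yaw);ex=np.array([np.cos(a),np.sin(a),0])
m=(L+R)/2+ex*.0514;m[2]=0;print("mixer",m)
k=lambda x,y:(320+x/6,200+y/6)
for n,h in [((255,178),(85,100)),((530,120),(665,265))]:
    N=unproj("top",*k(*n),.052);H=unproj("top",*k(*h),.052);print((N+H)/2,np.degrees(np.arctan2(*(N-H)[1::-1])),np.linalg.norm(N-H))
for yaw in (0,26,-64,116,206,296):
  for z in(.3,.4):
    print(yaw,z,ctrl.ik(m+[0,0,z],down(yaw)))
print(ctrl.current_q())
E
```

```text
[0.4662 0.365  0.137 ] [0.5611 0.1579 0.137 ] 0.22787137070829133 24.634161087991206
mixer [0.5604 0.2828 0.    ]
[ 0.4208 -0.0388  0.052 ] -115.82795098816132 0.09583855989005885
[ 0.3892 -0.2572  0.052 ] 41.132492964401635 0.1001656720426105
0 0.3 [21.334  24.7817 69.425  -0.     85.7934 21.334 ]
0 0.4 [21.334  22.3266 58.6277 -0.     99.0456 21.334 ]
26 0.3 [21.334  24.7817 69.425  -0.     85.7934 -4.666 ]
26 0.4 [21.334  22.3266 58.6277 -0.     99.0456 -4.666 ]
-64 0.3 [21.334  24.7817 69.425  -0.     85.7934 85.334 ]
-64 0.4 [21.334  22.3266 58.6277 -0.     99.0456 85.334 ]
116 0.3 [ 21.334   24.7817  69.425   -0.      85.7934 -94.666 ]
116 0.4 [ 21.334   22.3266  58.6277  -0.      99.0456 -94.666 ]
206 0.3 [ 21.334   24.7817  69.425    0.      85.7934 175.334 ]
206 0.4 [ 21.334   22.3266  58.6277   0.      99.0456 175.334 ]
296 0.3 [21.334  24.7817 69.425  -0.     85.7934 85.334 ]
296 0.4 [21.334  22.3266 58.6277 -0.     99.0456 85.334 ]
[65.4608 28.3069 77.1201  0.0009 74.6261 -5.4709]
```

```bash
python3 - <<'E'
from h import *
a=np.radians(24.6);ex=np.array([np.cos(a),np.sin(a),0])
ctrl.goto(np.array([.5604,.2828,.33])-ex*.07,down(-65.4))
ctrl.sleep(.2)
T=wpose();np.save("T1.npy",T);im=ctrl.read_camera("wrist");cv2.imwrite("pics/w1.png",im)
print(ctrl.current_t(),ctrl.current_tool_pos())
E
```

```text
2.0833 [0.4965 0.2541 0.3299]
```

View pics/w1.png

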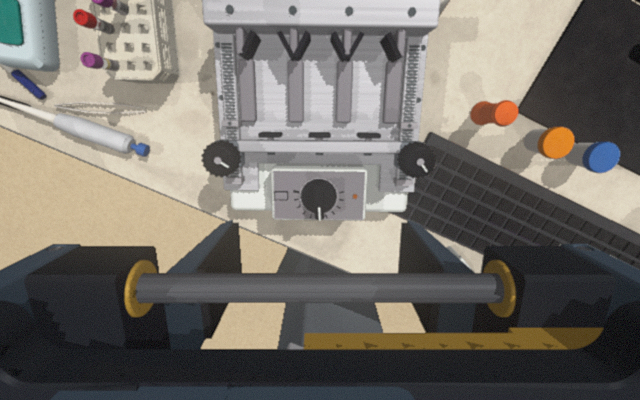

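```bash
python3 - <<'E'
from h import *
im=cv2.imread("pics/w1.png")
crop(im,"pics/w1a.png",200,0,440,130,3.3)
crop(im,"pics/w1b.png",195,120,445,220,3.2)
E
```

```text
(no output)
```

View pics/w1a.png

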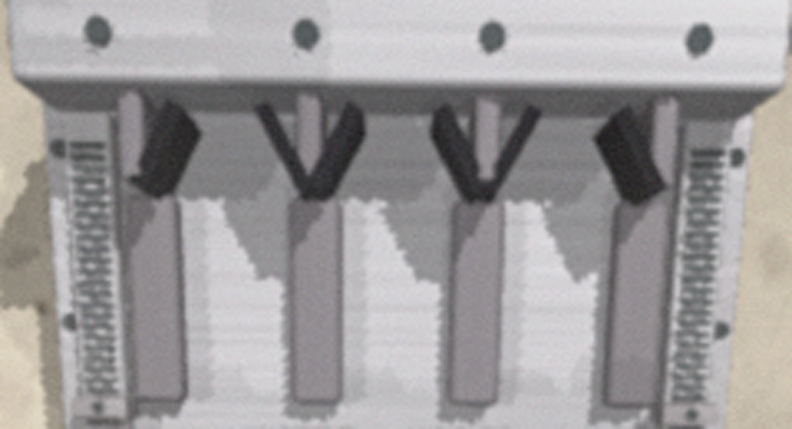

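View pics/w1b.png

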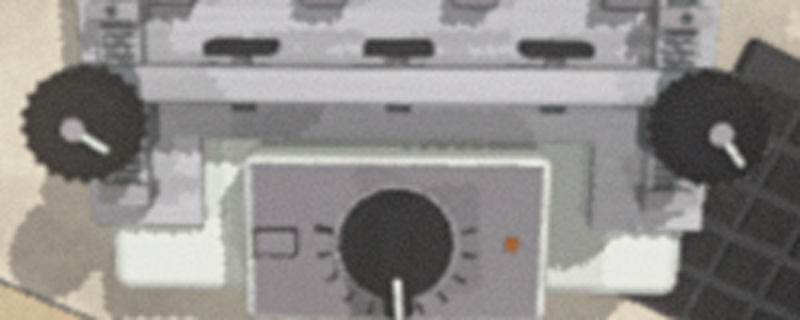

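```bash
cat > fit.py <<'E'
from h import *
from scipy.optimize import least_squares
T=np.load("T1.npy")
A=lambda x,y:(200+x/3.3,x*0+y/3.3)
B=lambda x,y:(195+x/3.2,120+y/3.2)
obs=[]
for (u0,u1,v),y in [((134,183,402),93),((292,340,402),31),((449,497,402),-31),((605,661,405),-93)]:
    obs.append((A((u0+u1)/2,v),(-.010,y/1e3,.069)))
def mw(p,P):
    c,s=np.cos(p[2]),np.sin(p[2]);P=np.asarray(P,float)
    return np.stack([p[0]+c*P[...,0]-s*P[...,1],p[1]+s*P[...,0]+c*P[...,1],P[...,2]],-1)
for u,y in [(318,.031),(486,-.031)]: obs.append((A(u,193),(.063,y,.094)))
O=np.array([o[0] for o in obs]);P=np.array([o[1] for o in obs])
f=lambda p:(proj("wrist",mw(p,P),T)-O).ravel()
r=least_squares(f,[.56,.283,.43]);p=r.x
print(p,np.degrees(p[2]));print(r.fun.reshape(-1,2))
np.save("mix.npy",p)
def inv(W):
    c,s=np.cos(p[2]),np.sin(p[2]);d=W-np.array([p[0],p[1],0]);return np.array([c*d[0]+s*d[1],-s*d[0]+c*d[1],d[2]])
for q in [(72,130),(722,133)]:
    m=inv(unproj("wrist",*B(*q),.137,T));print("knob",m,(m[0]+.057)/.0028)
print("dial",inv(unproj("wrist",*B(396,243),.09,T)))
for q in [(242,40),(398,40),(556,42)]: print("pad back top",inv(unproj("wrist",*B(*q),.099,T)))
for q in [(90,100),(400,100),(700,100)]: print("bar",inv(unproj("wrist",*B(*q),.099,T)))
print(proj("wrist",mw(p,[[.093,0,.11],[.093,.062,.11],[.089,.012,.098],[.063,.027,.098],[.063,.027,.058]]),T)*3.3-[660,0])
E
python3 fit.py
```

```text
[0.562  0.2824 0.4189] 24.00352337234014
[[ 0.9899 -0.6894]
 [ 0.7373 -0.1013]
 [ 0.5697  0.4861]
 [-0.5734  0.1635]
 [-1.773  -0.3114]
 [ 0.2276  0.3938]]
knob [-0.052   0.1165  0.137 ] 1.7772144305848496
knob [-0.0504 -0.1147  0.137 ] 2.373144455797825
dial [-0.1044  0.0008  0.09  ]
pad back top [-0.0223  0.0608  0.099 ]
pad back top [-0.0216  0.001   0.099 ]
pad back top [-0.0216 -0.0597  0.099 ]
bar [-0.0459  0.1206  0.099 ]
bar [-0.0445 -0.0001  0.099 ]
bar [-0.0431 -0.117   0.099 ]
[[400.9526  87.9152]
 [214.5866  85.3434]
 [365.7482 109.1847]
 [322.7005 190.2953]
 [329.308  207.0272]]
```

```bash
python3 - <<'E'
from h import *
p=np.load("mix.npy");p[:2]+=.0007*np.array([-np.sin(p[2]),np.cos(p[2])]);np.save("mix.npy",p);print(p)
a=-26;tz=np.array([np.cos(np.radians(a+90)),np.sin(np.radians(a+90)),0])
ctrl.goto(np.array([.4208,-.0388,.20])-tz*.05,down(a))
ctrl.sleep(.2)
T=wpose();np.save("T2.npy",T);im=ctrl.read_camera("wrist");cv2.imwrite("pics/w2.png",im)
print(ctrl.current_t(),ctrl.current_tool_pos(),ctrl.current_q())
E
```

```text
[0.5617 0.283  0.4189]
3.7333 [ 0.3992 -0.0834  0.2001] [-20.2039  11.8598 106.8112   0.0009  61.309    5.7569]
```

View pics/w2.png

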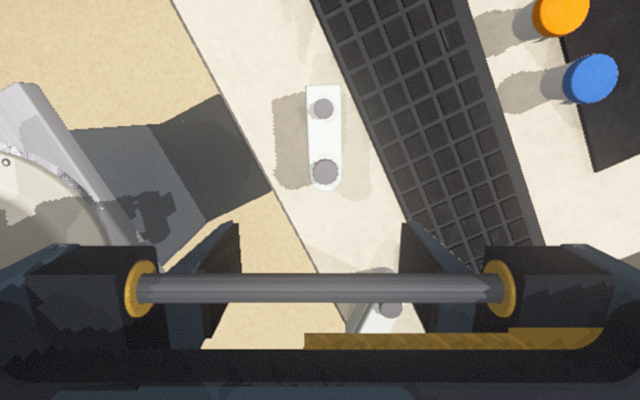

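```bash
python3 - <<'E'
from h import *
im=cv2.imread("pics/w2.png")
crop(im,"pics/w2a.png",270,75,380,200,5)
E
```

```text
(no output)
```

View pics/w2a.png

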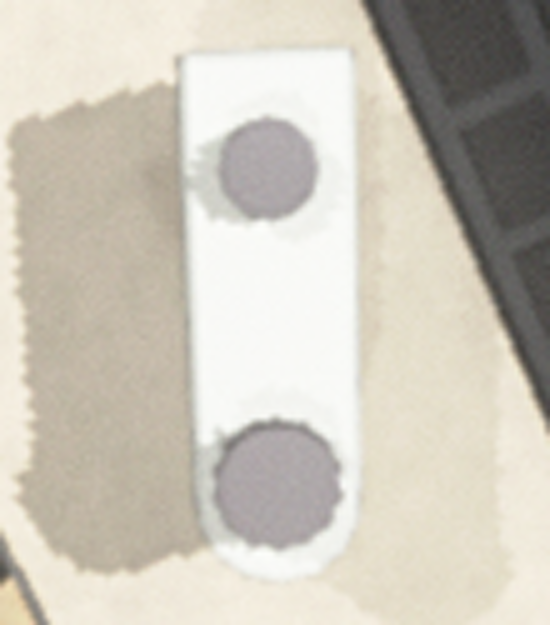

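```bash
cat >> h.py <<'E'
mp=np.load("mix.npy")
def mw(P):
    c,s=np.cos(mp[2]),np.sin(mp[2]);P=np.asarray(P,float)
    return np.stack([mp[0]+c*P[...,0]-s*P[...,1],mp[1]+s*P[...,0]+c*P[...,1],P[...,2]],-1)
MY=np.degrees(mp[2])
def snap(n,name,box=None,s=1):
    T=pose(n);im=ctrl.read_camera(n)
    if box: crop(im,f"pics/{name}.png",*box,s)
    else: cv2.imwrite(f"pics/{name}.png",im)
    np.save(f"{name}_T.npy",T);return im
def st(*a): print(*a,"t",round(ctrl.current_t(),2),"p",ctrl.current_tool_pos(),"w",round(ctrl.current_grip_width()*91,1),"F",np.array(ctrl.current_contact_force()))
E
python3 - <<'E'
from h import *
T=np.load("T2.npy")
k=lambda x,y:(270+x/5,75+y/5)
H=unproj("wrist",*k(267,53),.052,T);N=unproj("wrist",*k(282,580),.052,T)
S1=unproj("wrist",*k(190,300),.052,T);S2=unproj("wrist",*k(355,300),.052,T)
yaw=np.degrees(np.arctan2(*(N-H)[1::-1]));print(H,N,np.linalg.norm(N-H),yaw,np.linalg.norm(S1-S2))
c=(H+N)/2;print(c,(S1+S2)/2)
ctrl.command_gripper(50/91)
ctrl.goto([c[0],c[1],.10],down(yaw+90));st()
print(ctrl.move_l([c[0],c[1],.018],vel=.12,contact_N=10));st()
ctrl.command_gripper(0);st("closed")
ctrl.move_l([c[0],c[1],.06],vel=.1);ctrl.sleep(.1);st("lift")
snap("wrist","g1");snap("scene","g1s",(200,120,480,330),2.8)
E
```

```text
[0.4449 0.0033 0.052 ] [ 0.4034 -0.0898  0.052 ] 0.1019343604693944 -114.03347398098947 0.03225589539007304
[ 0.4242 -0.0433  0.052 ] [ 0.4261 -0.0382  0.052 ]
t 5.03 p [ 0.424  -0.0433  0.1003] w 49.8 F [ 0.5186 -0.4899  0.1602]
False
t 5.86 p [ 0.4246 -0.0436  0.0188] w 49.8 F [ 0.2183 -0.6852 -0.1013]
closed t 6.25 p [ 0.4245 -0.0434  0.0185] w 33.7 F [-1.1693 -1.129  10.838 ]
lift t 6.92 p [ 0.4238 -0.0432  0.0595] w 33.9 F [-0.5974  0.0768 -1.7743]
```

View pics/g1.png

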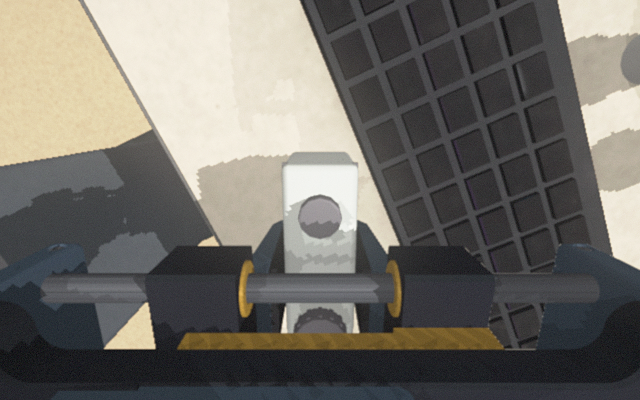

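View pics/g1s.png

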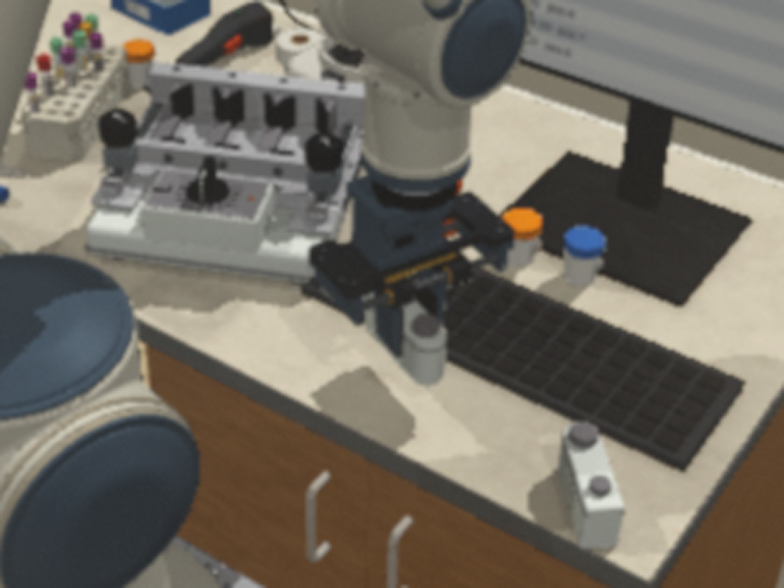

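```bash
cat >> h.py <<'E'
def tool(W):
    return np.array(ctrl.current_eef_rot()).T@(W-np.array(ctrl.current_tool_pos()))
E
python3 - <<'E'
from h import *
im=cv2.imread("pics/g1.png");crop(im,"pics/g1c.png",260,135,380,235,6)
for u,v in[(286,163),(320,163),(355,163)]: print(tool(unproj("wrist",u,v,.0595+.0337)))
E
```

```text
[-0.0153 -0.0338  0.0531]
[-0.0007 -0.0338  0.0531]
[ 0.0144 -0.0338  0.0531]
```

View pics/g1c.png

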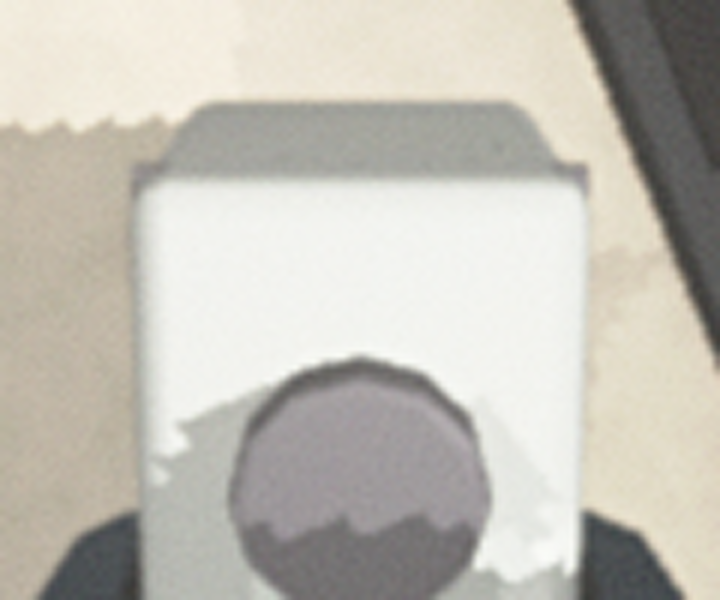

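```bash
python3 - <<'E'
from h import *
q=ctrl.current_tool_pos()
ctrl.move_l([q[0],q[1],.22],vel=.2)
t=mw([.0355,.062,.22]);print(ctrl.ik(t,down(MY+90)))
ctrl.goto(t,down(MY+90));st()
t[2]=.15;ctrl.move_l(t,vel=.1);ctrl.sleep(.2);st()
snap("wrist","p1");snap("scene","p1s",(200,120,360,240),5);snap("top","p1t",(180,115,310,245),4.5)
E
```

```text
[ 26.7978  31.7355  69.6571  -0.      78.6074 -87.2057]
t 9.53 p [0.569  0.3532 0.2196] w 33.5 F [ 0.0076 -0.1575 -2.4631]
t 10.57 p [0.5692 0.3543 0.1507] w 33.8 F [-0.4119 -0.3382 -1.9553]
```

View pics/p1.png

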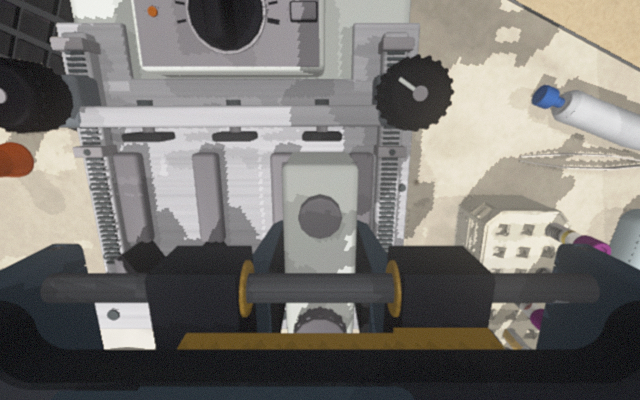

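View pics/p1s.png

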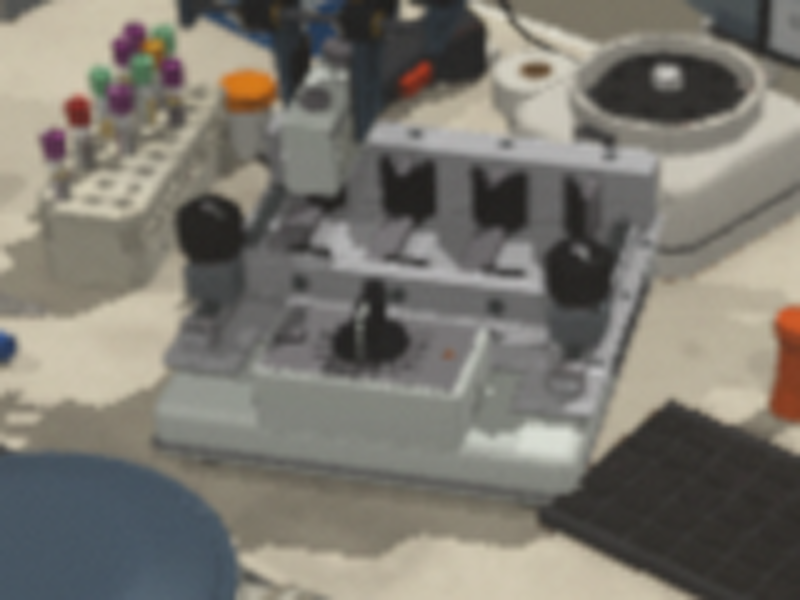

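```bash
python3 - <<'E'
from h import *
T=np.load("p1_T.npy")
P=[[-.01,y+d,.07] for y in(.093,.031,-.031,-.093) for d in(.01,-.01)]
print(proj("wrist",mw(P),T));
im=cv2.imread("pics/p1.png");
for u,v in proj("wrist",mw(P),T): cv2.circle(im,(int(round(u)),int(round(v))),1,(0,0,255),-1)
for u,v in proj("wrist",mw([[-.0515,.115,.137],[-.022,.062,.099],[-.022,0,.099]]),T): cv2.circle(im,(int(round(u)),int(round(v))),1,(0,255,0),-1)
crop(im,"pics/p1c.png",90,80,430,260,2.35)
E
```

```text
[[372.7353 153.5823]
 [347.1893 153.5696]
 [293.5606 153.543 ]
 [268.0316 153.5304]
 [214.4386 153.5038]
 [188.9265 153.4911]
 [135.3691 153.4646]
 [109.874  153.4519]]
```

View pics/p1c.png

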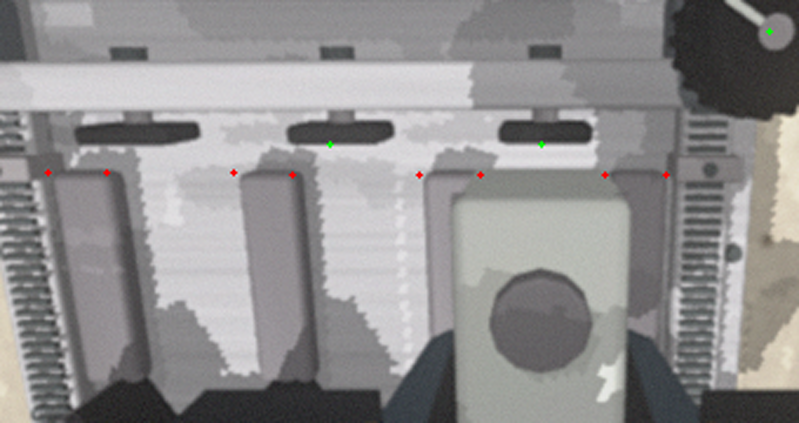

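```bash
python3 - <<'E'
from h import *
t=mw([.0355,.0632,.095]);ctrl.move_l(t,vel=.1,contact_N=8);st()
t[2]=.070;print(ctrl.move_l(t,vel=.03,contact_N=5));st()
snap("wrist","p2")
E
```

```text
t 11.43 p [0.5687 0.3554 0.0954] w 33.9 F [ 0.0376  0.0769 -0.963 ]
True
t 12.04 p [0.5683 0.3551 0.0761] w 33.7 F [0.7796 0.8227 1.1437]
```

View pics/p2.png

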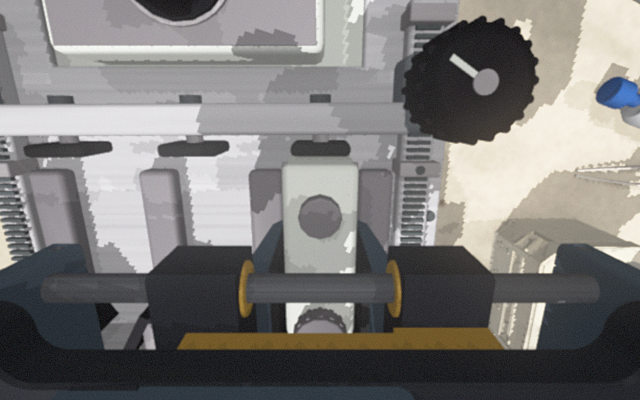

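```bash
python3 - <<'E'
from h import *
z=ctrl.current_tool_pos()[2]
print(ctrl.move_l(mw([.050,.0632,z+.0005]),vel=.02,contact_N=10));st()
d=np.array(ctrl.current_tool_pos())-mw([0,.0632,0]);a=np.radians(MY);print("x",d[0]*np.cos(a)+d[1]*np.sin(a),"y",-d[0]*np.sin(a)+d[1]*np.cos(a))
snap("wrist","p3")
E
```

```text
True
t 12.62 p [0.5764 0.3589 0.0762] w 33.9 F [-2.5384  0.175   7.7241]
x 0.04426941784065639 y 0.00017174038092672775
```

View pics/p3.png

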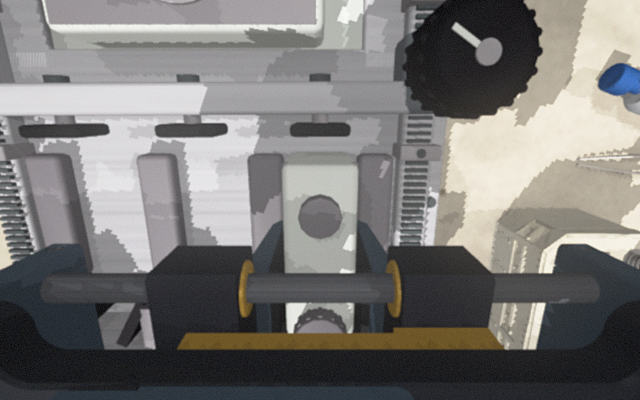

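```bash
cat >> h.py <<'E'
def mx(P=None):
    d=np.array(ctrl.current_tool_pos() if P is None else P)-[mp[0],mp[1],0];c,s=np.cos(mp[2]),np.sin(mp[2])
    return np.array([c*d[0]+s*d[1],-s*d[0]+c*d[1],d[2]])
def fmx():
    d=np.array(ctrl.current_contact_force());c,s=np.cos(mp[2]),np.sin(mp[2]);return np.array([c*d[0]+s*d[1],-s*d[0]+c*d[1],d[2]])
E
python3 - <<'E'
from h import *
z=ctrl.current_tool_pos()[2]
q=mx()
ctrl.move_l(mw([q[0],q[1],.0775]),vel=.02);print(fmx(),mx())
print(ctrl.move_l(mw([.050,q[1],.0775]),vel=.02,contact_N=9));print(fmx(),mx());st()
E
```

```text
[-0.997   1.1641 -0.0985] [0.0443 0.0634 0.0774]
True
[-0.3038  0.4352 -1.4014] [0.0441 0.0634 0.0767]
t 13.13 p [0.5761 0.3589 0.0767] w 33.9 F [-0.4546  0.2739 -1.4014]
```

```bash
python3 - <<'E'
from h import *
ctrl.command_gripper(50/91)
q=mx();ctrl.move_l(mw([q[0],q[1],.17]),vel=.12);
ctrl.goto(mw([-.05,.0,.33]),down(MY-90));ctrl.sleep(.15);st()
im=snap("wrist","p4");crop(im,"pics/p4c.png",190,0,450,230,3)
ctrl.sleep(0);snap("top","p4t",(180,115,450,250),2.9)
E
```

```text
t 17.34 p [0.516  0.2627 0.3299] w 50.3 F [-0.0018 -0.4279  0.4645]
```

View pics/p4c.png

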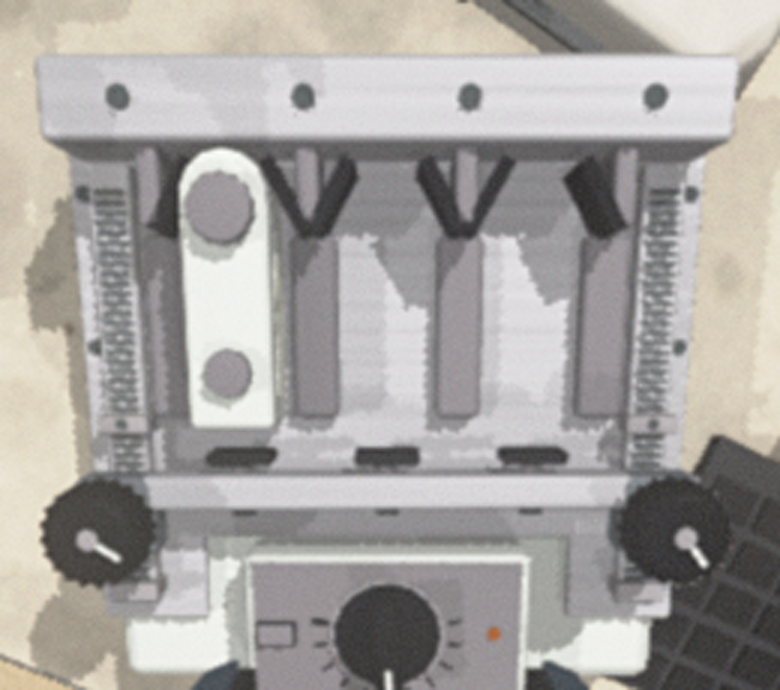

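View pics/p4t.png

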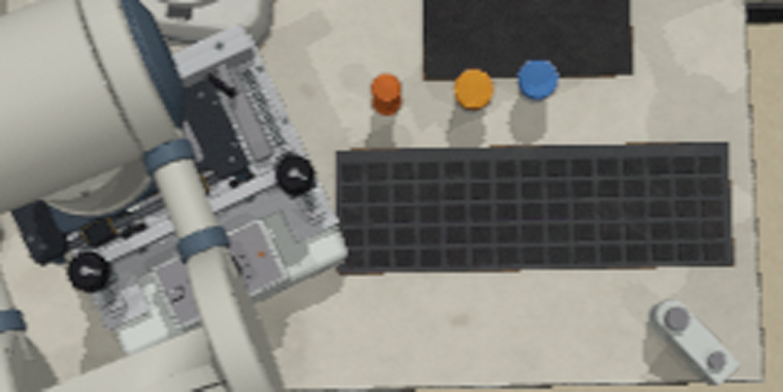

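```bash
python3 - <<'E'
from h import *
T=np.load("p4_T.npy");k=lambda x,y:(190+x/3,y/3)
H=mx(unproj("wrist",*k(232,427),.11,T));N=mx(unproj("wrist",*k(222,147),.11,T));print(H,N,N-H)
for q in [(242,448),(387,448),(533,448)]: print(mx(unproj("wrist",*k(*q),.099,T)))
for q in [(86,539),(686,537)]: print(mx(unproj("wrist",*k(*q),.137,T)))
k=lambda x,y:(180+x/2.9,115+y/2.9)
N=unproj("top",*k(660,307),.052);H=unproj("top",*k(732,372),.052);print(N,H)
c=(N+H)/2;yaw=np.degrees(np.arctan2(*(N-H)[1::-1]));print(c,yaw)
a=yaw-90;tz=np.array([np.cos(np.radians(a+90)),np.sin(np.radians(a+90)),0])
ctrl.goto(np.array([c[0],c[1],.20])-tz*.05,down(a));ctrl.sleep(.2);st()
im=snap("wrist","w3");crop(im,"pics/w3c.png",250,70,400,220,4)
E
```

```text
[-0.0112  0.0622  0.11  ] [0.0918 0.0615 0.11  ] [ 0.103  -0.0007  0.    ]
[-0.0208  0.0602  0.099 ]
[-0.0208  0.      0.099 ]
[-0.0207 -0.0606  0.099 ]
[-0.0514  0.116   0.137 ]
[-0.0505 -0.1152  0.137 ]
[ 0.4243 -0.2218  0.052 ] [ 0.3541 -0.2951  0.052 ]
[ 0.3892 -0.2585  0.052 ] 46.2258979853472
t 19.77 p [ 0.355  -0.2943  0.2001] w 49.8 F [-0.0756  0.4682 -0.6674]
```

View pics/w3c.png

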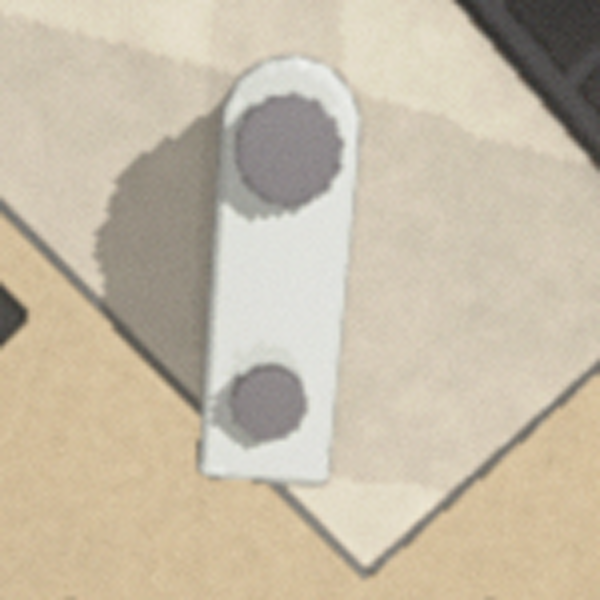

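```bash
python3 - <<'E'
from h import *
T=np.load("w3_T.npy");k=lambda x,y:(250+x/4,70+y/4)
H=unproj("wrist",*k(265,475),.052,T);N=unproj("wrist",*k(293,57),.052,T)
yaw=np.degrees(np.arctan2(*(N-H)[1::-1]));c=(H+N)/2;print(H,N,np.linalg.norm(N-H),yaw,c)
ctrl.goto([c[0],c[1],.10],down(yaw-90))
print(ctrl.move_l([c[0],c[1],.018],vel=.12,contact_N=10));st()
ctrl.command_gripper(0);st("closed")
ctrl.move_l([c[0],c[1],.06],vel=.1);ctrl.sleep(.1);st("lift")
im=snap("wrist","g2")
E
```

```text
[ 0.3513 -0.2932  0.052 ] [ 0.4259 -0.2252  0.052 ] 0.10090737398066055 42.386627063823006 [ 0.3886 -0.2592  0.052 ]
False
t 21.18 p [ 0.3889 -0.2598  0.0188] w 49.6 F [-0.1547 -0.6873  0.9743]
closed t 21.57 p [ 0.3888 -0.2594  0.0186] w 33.6 F [-0.2971  0.3126  8.2617]
lift t 22.24 p [ 0.3883 -0.2589  0.0594] w 33.6 F [-0.3822 -0.1619 -1.3424]
```

View pics/g2.png

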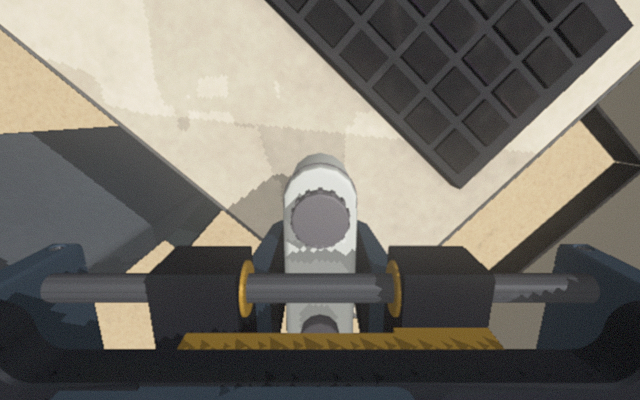

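```bash
python3 - <<'E'
from h import *
q=ctrl.current_tool_pos()
ctrl.move_l([q[0],q[1],.22],vel=.2)
ctrl.goto(mw([.035,-.0608,.22]),down(MY-90));st()
ctrl.move_l(mw([.035,-.0608,.15]),vel=.1);ctrl.sleep(.2);st()
im=snap("wrist","p5");snap("scene","p5s",(200,120,360,240),5)
E
```

```text
t 25.23 p [0.6186 0.2407 0.2199] w 33.5 F [ 0.7168  0.0388 -1.3633]
t 26.27 p [0.6187 0.2418 0.1507] w 34.1 F [-0.2399 -0.7389 -1.2929]
```

View pics/p5.png

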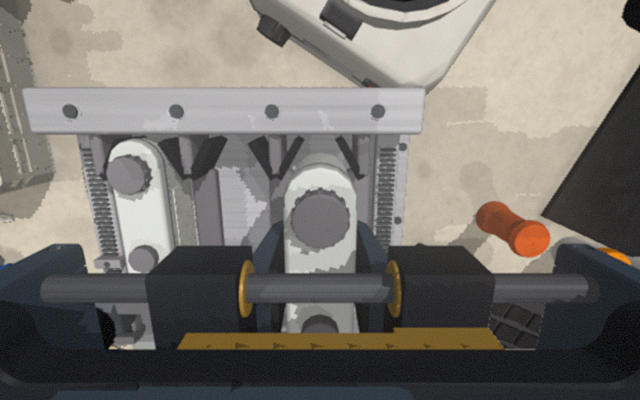

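View pics/p5s.png

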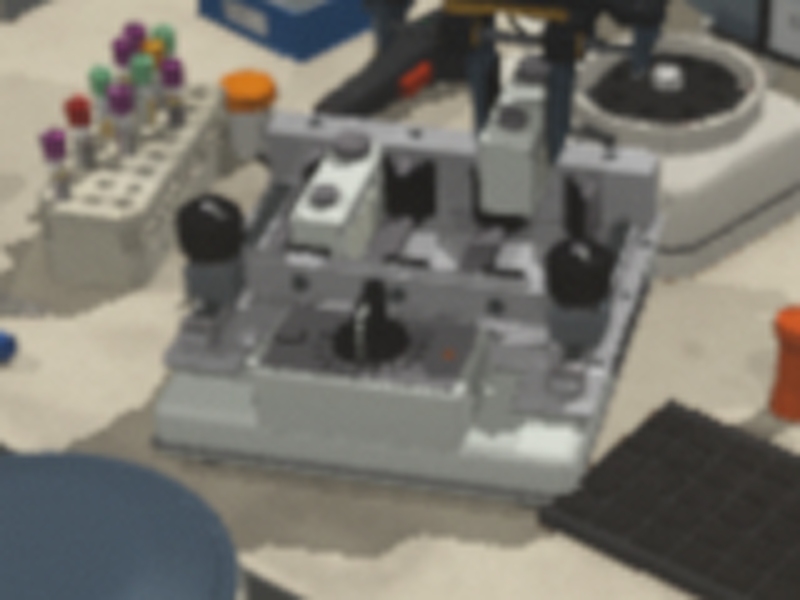

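```bash
python3 - <<'E'
from h import *
ctrl.move_l(mw([.035,-.0608,.095]),vel=.1,contact_N=8);st()
print(ctrl.move_l(mw([.035,-.0608,.07]),vel=.03,contact_N=5));st()
q=mx()
ctrl.move_l(mw([q[0],q[1],q[2]+.001]),vel=.02);print(fmx(),mx())
print(ctrl.move_l(mw([.050,q[1],q[2]+.001]),vel=.02,contact_N=9));print(fmx(),mx());st()
snap("wrist","p6")
E
```

```text
t 27.07 p [0.6187 0.2418 0.0954] w 33.8 F [-0.0988  0.072  -1.1285]
True
t 27.69 p [0.6182 0.2417 0.0761] w 34.2 F [0.3861 0.2752 2.1269]
[ 0.1922 -0.5678 -1.6909] [ 0.0346 -0.0608  0.0769]
True
[ 1.2019  0.4311 -1.0793] [ 0.0407 -0.0605  0.0764]
t 28.4 p [0.6234 0.2443 0.0764] w 33.9 F [ 0.9226  0.8827 -1.0793]
```

View pics/p6.png

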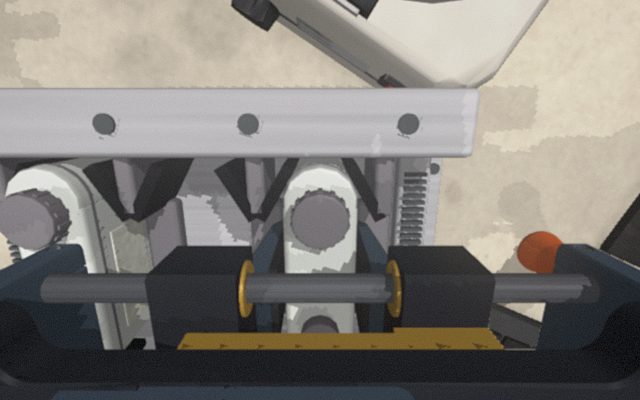

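```bash
python3 - <<'E'
from h import *
ctrl.command_gripper(50/91)
q=mx();ctrl.move_l(mw([q[0],q[1],.17]),vel=.12);
ctrl.goto(mw([-.06,.0,.33]),down(MY-90));ctrl.sleep(.15);st()
im=snap("wrist","k0");crop(im,"pics/k0c.png",190,20,450,230,3)
snap("scene","k0s",(200,120,360,240),5)
T=np.load("k0_T.npy");print(proj("wrist",mw([[-.04,.115,.137],[-.04,-.115,.137],[0,0,.058]]),T))
mp2=mp.copy();mp2[:2]+=mw([.0016,.0013,0])[:2]-mw([0,0,0])[:2];np.save("mix2.npy",mp2);print(mp2)
E
```

```text
t 30.8 p [0.5072 0.2583 0.3281] w 50.2 F [-0.006  -0.4378 -0.1911]
[[216.9785 161.2379]
 [420.054  161.1307]
 [318.6312 122.4209]]
[0.5626 0.2849 0.4189]
```

View pics/k0c.png

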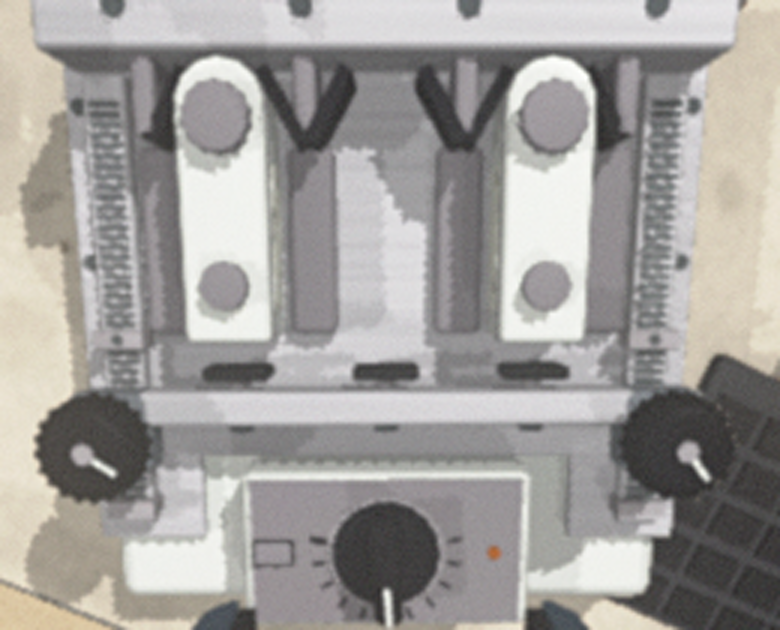

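View pics/k0s.png

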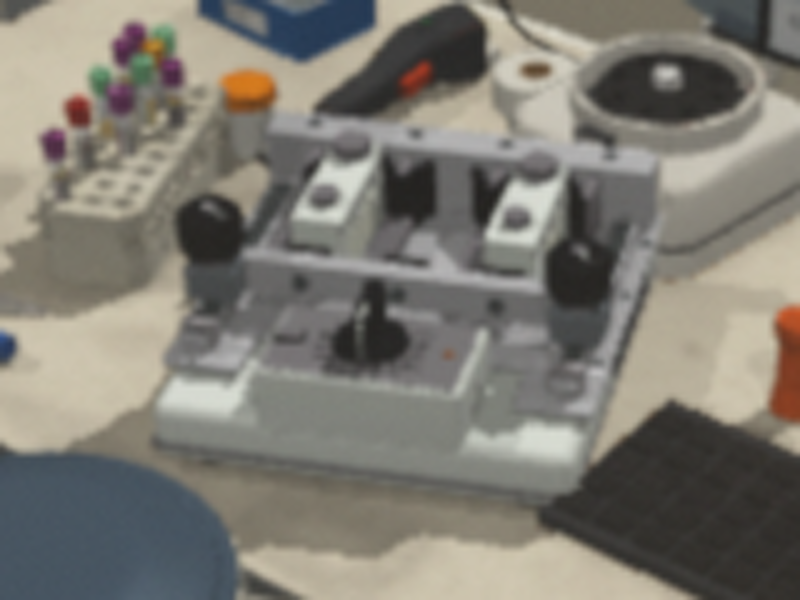

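```bash
cat >> h.py <<'E'
import os
if os.path.exists("mix2.npy"): mp=np.load("mix2.npy")
def yaw_now():
    R=np.array(ctrl.current_eef_rot());return np.degrees(np.arctan2(R[1,0],R[0,0]))
ZK=.107
def kpos(side,q,z=ZK): return mw([-.057+.0028*q,.115*side,z])
def approach(side,q,yaw,off=(0,0)):
    o=mw([off[0],off[1],0])-mw([0,0,0])
    ctrl.goto(kpos(side,q,.165)+o,down(yaw))
    hit=ctrl.move_l(kpos(side,q)+o,vel=.1,contact_N=10)
    if hit: st("HIT on approach")
    return hit
E
python3 - <<'E'
from h import *
ctrl.command_gripper(50/91)
q=ctrl.ik(kpos(1,2,.165),down(MY-90));print(q)
yaw=q[0]+40;print("yaw",yaw)
print(approach(1,2.0,yaw));st();f0=fmx();m0=np.array(ctrl.current_wrist_torque())
ctrl.command_gripper(0);ctrl.sleep(.1);st("grip");print("dF",fmx()-f0,mx(),np.array(ctrl.current_wrist_torque())-m0)
snap("wrist","k1")
E
```

```text
[32.4706 28.884  84.6339  0.     66.4821 98.4671]
yaw 72.47064978771824
False
t 33.84 p [0.4692 0.3692 0.1074] w 50.0 F [-0.2635 -0.1152  1.2939]
grip t 34.27 p [0.4693 0.3692 0.1076] w 39.0 F [ 0.0636 -1.0428  6.6197]
dF [-0.0786 -0.9804  5.3258] [-0.0509  0.115   0.1076] [-0.1405  0.0668  0.0038]
```

View pics/k1.png

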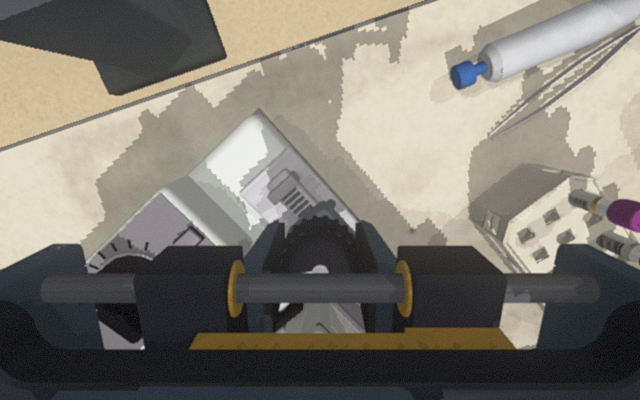

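```bash
cat >> h.py <<'E'
def turn(deg,T=1.6):
    """clockwise deg; follow bar"""
    p=np.array(ctrl.current_tool_pos());y=yaw_now()
    d=.0028*np.radians(deg);m=mw([d,0,0])-mw([0,0,0])
    ctrl.move_l(p+m,vel=abs(d)/T,ori=down(y-deg))
    st("turned");print(" q6",ctrl.current_q()[5],"yaw",yaw_now(),"Fm",fmx(),"M",np.array(ctrl.current_wrist_torque()))
def release():
    ctrl.command_gripper(50/91);p=np.array(ctrl.current_tool_pos());p[2]=.165;ctrl.move_l(p,vel=.12)
E
python3 - <<'E'
from h import *
turn(70)
release();st()
ctrl.goto(mw([-.06,.0,.33]),down(MY-90));ctrl.sleep(.15);st()
im=snap("wrist","k2");crop(im,"pics/k2c.png",190,20,450,230,3)
E
```

```text
turned t 35.77 p [0.4719 0.3703 0.1076] w 39.2 F [-3.6242 -3.9329  4.6284]
 q6 29.8695773283617 yaw 2.551016511185951 Fm [-4.9106 -2.1185  4.6284] M [-0.738   0.8018 -0.0674]
t 36.78 p [0.4723 0.3706 0.1645] w 49.7 F [-0.1893  0.0079 -0.1111]
t 37.92 p [0.5074 0.2608 0.3288] w 50.0 F [-0.3631  0.3911 -0.2774]
```

View pics/k2c.png

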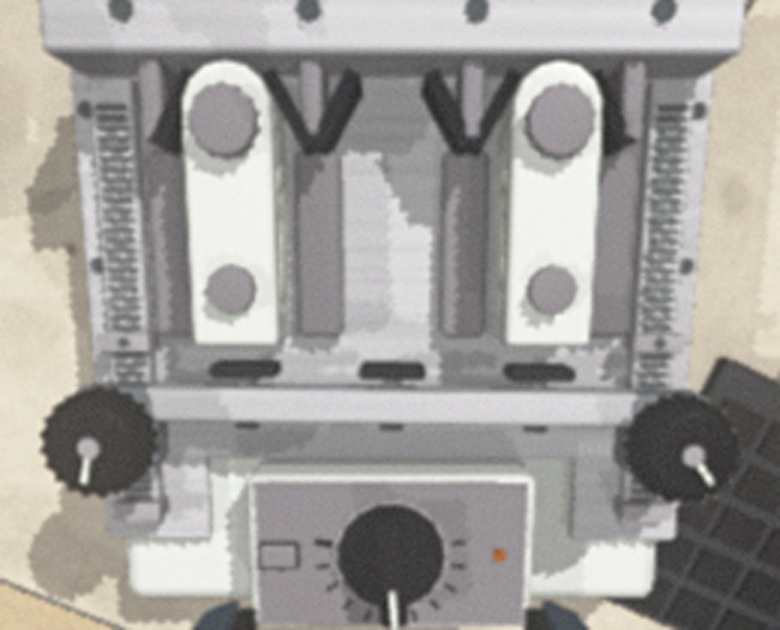

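```bash
cat >> h.py <<'E'
def stroke(side,q,deg,T=1.6):
    b=ctrl.ik(kpos(side,q,.165),down(MY-90))[0]
    approach(side,q,b+40)
    ctrl.command_gripper(0);print("grip w",round(ctrl.current_grip_width()*91,1),"Fm",fmx(),"m",mx())
    turn(deg,T);release()
E
python3 - <<'E'
from h import *
stroke(-1,2.4,70)
stroke(1,3.15,70)
stroke(-1,3.6,70)
ctrl.goto(mw([-.06,.0,.33]),down(MY-90));ctrl.sleep(.15);st()
im=snap("wrist","k3");crop(im,"pics/k3c.png",190,20,450,230,3)
E
```

```text
grip w 39.3 Fm [-2.7231 -3.5849  1.4172] m [-0.0502 -0.1152  0.1074]
turned t 42.39 p [0.5666 0.1603 0.1074] w 39.3 F [-1.2383 -5.6264  1.9468]
 q6 30.045628042243404 yaw -20.036600874557422 Fm [-3.42   -4.6361  1.9468] M [-0.9822  0.3362 -0.08  ]
grip w 39.4 Fm [0.4733 0.3678 4.0555] m [-0.0477  0.1151  0.1076]
turned t 47.12 p [0.475  0.3718 0.1076] w 39.5 F [-4.0996 -3.693   5.6182]
 q6 29.895218684731574 yaw 2.4913737313865525 Fm [-5.2474 -1.7059  5.6182] M [-0.724   0.7325 -0.0543]
grip w 39.3 Fm [-1.1346 -2.4988  1.0276] m [-0.0468 -0.1152  0.1074]
turned t 51.73 p [0.5699 0.1618 0.1074] w 39.4 F [ 0.3326 -5.6033  1.9938]
 q6 29.99529292752245 yaw -19.90709971728938 Fm [-1.9756 -5.254   1.9938] M [-1.0113  0.1277 -0.0565]
t 53.88 p [0.5078 0.2599 0.3288] w 50.2 F [ 0.1967 -0.1624  0.7342]
```

View pics/k3c.png

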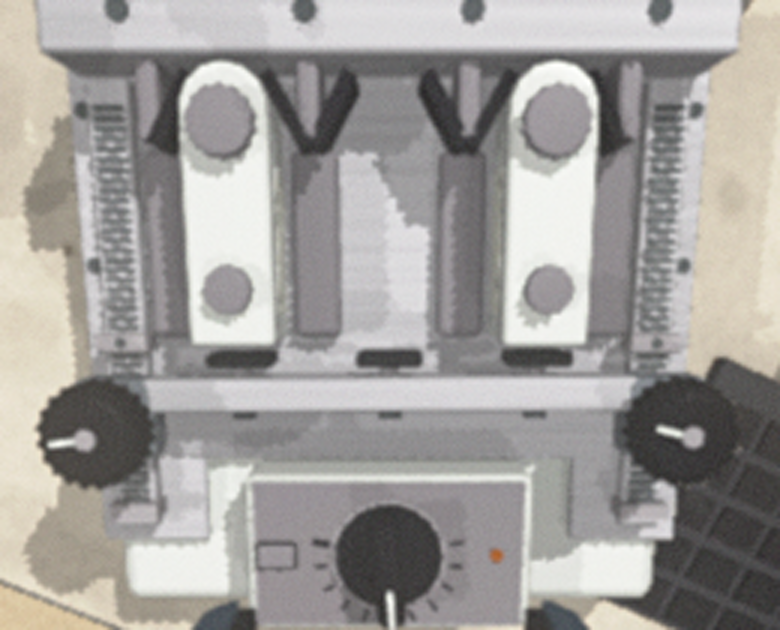

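```bash
python3 - <<'E'
from h import *
stroke(1,4.5,70)
stroke(-1,4.8,65)
stroke(1,5.7,60)
ctrl.goto(mw([-.06,.0,.33]),down(MY-90));ctrl.sleep(.15);st()
im=snap("wrist","k4");crop(im,"pics/k4c.png",190,20,450,230,3)
E
```

```text
grip w 39.4 Fm [-0.8664 -0.7429  5.1185] m [-0.044   0.115   0.1076]
turned t 58.41 p [0.4781 0.3728 0.1076] w 39.5 F [-3.4261 -4.3052  3.8477]
 q6 29.950765774315432 yaw 2.367069442259269 Fm [-4.8812 -2.5392  3.8477] M [-0.8041  0.6139 -0.0165]
grip w 39.5 Fm [-1.9328 -4.1559  1.8895] m [-0.0435 -0.1152  0.1074]
turned t 62.93 p [0.5729 0.1631 0.1075] w 39.4 F [ 2.3348 -4.3243 -0.3412]
 q6 24.9894175091228 yaw -14.826558223722582 Fm [ 0.3738 -4.9001 -0.3412] M [-0.8384 -0.2578 -0.0557]
grip w 39.4 Fm [-0.2689 -1.0705  5.0146] m [-0.0407  0.115   0.1076]
turned t 67.38 p [0.4808 0.374  0.1077] w 39.2 F [-2.1794 -4.8219  2.7561]
 q6 19.954722417591256 yaw 12.328756022202032 Fm [-3.9525 -3.5184  2.7561] M [-0.8378  0.403  -0.0251]
t 69.67 p [0.5075 0.2608 0.3291] w 49.8 F [-0.1883 -0.594   0.1666]
```

View pics/k4c.png

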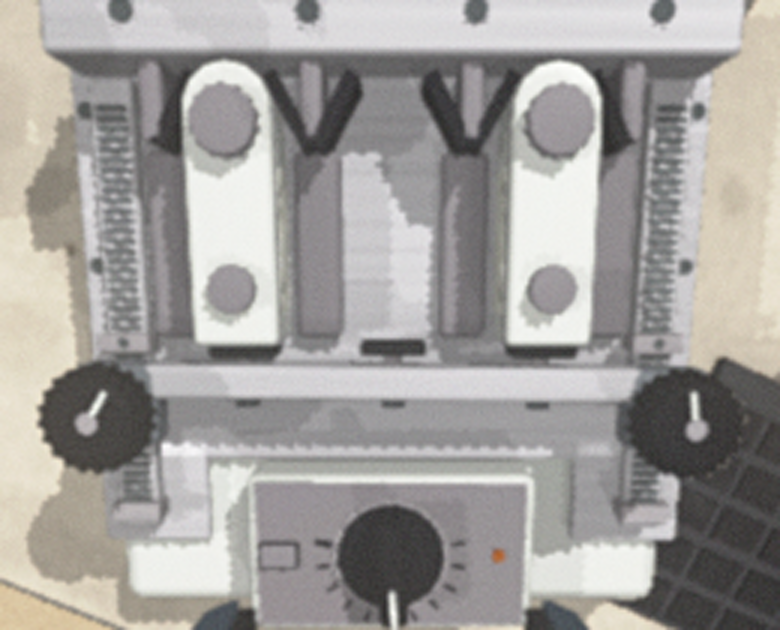

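```bash
cat >> h.py <<'E'
def stopstroke(side,q,maxdeg,thr=.3,inc=8,off=40):
    b=ctrl.ik(kpos(side,q,.165),down(MY-90))[0]
    approach(side,q,b+off)
    ctrl.command_gripper(0);m0=np.array(ctrl.current_wrist_torque());y0=yaw_now();tot=0
    while tot<maxdeg:
        p=np.array(ctrl.current_tool_pos());d=.0028*np.radians(inc);m=mw([d,0,0])-mw([0,0,0])
        tot+=inc
        ctrl.move_l(p+m,vel=d/.3,ori=down(y0-tot));ctrl.sleep(.05)
        M=np.array(ctrl.current_wrist_torque());print(tot,"yaw lag",round(yaw_now()-(y0-tot),2),"M",M,"Fm",fmx())
        if abs(M[2]-m0[2])>thr: print("STOP");break
    release();st()
E
python3 - <<'E'
from h import *
stroke(-1,6.1,40,1.2)
stopstroke(1,6.7,48)
E
```

```text
grip w 39.8 Fm [-4.0258 -2.4135  1.558 ] m [-0.0403 -0.1154  0.1075]
turned t 73.62 p [0.5747 0.1638 0.1078] w 39.5 F [ 0.3876 -2.4582  0.2913]
 q6 -0.11729655682934002 yaw 10.314491016802183 Fm [-0.6459 -2.4033  0.2913] M [-0.437  -0.0394 -0.0675]
8 yaw lag 0.09 M [-0.4517  0.0088  0.0961] Fm [-1.1975 -1.8561  1.6001]
16 yaw lag 0.24 M [-0.5037  0.0207 -0.0022] Fm [-1.8893 -2.6964  1.705 ]
24 yaw lag 0.31 M [-0.9107  0.0396  0.3178] Fm [-2.7072 -4.7053  2.7295]
STOP
t 78.84 p [0.482  0.3748 0.1645] w 50.2 F [-0.0339  0.0418  0.5679]
```

```bash
python3 - <<'E'
from h import *
stopstroke(-1,6.9,40,off=20,thr=.4)
ctrl.goto(mw([-.06,.0,.33]),down(MY-90));ctrl.sleep(.15);st()
im=snap("wrist","k5");crop(im,"pics/k5c.png",190,20,450,230,3)
E
```

```text
8 yaw lag 0.21 M [-0.1887  0.1808 -0.0089] Fm [-2.1187 -0.5146  0.2589]
16 yaw lag 0.27 M [-0.1634  0.2322  0.0049] Fm [-1.131   0.1218  0.5749]
24 yaw lag 0.3 M [-0.5594  0.3827  0.4219] Fm [-3.6049 -1.9684  0.6786]
32 yaw lag 0.31 M [0.1242 0.7446 0.3829] Fm [-2.5099  1.5091  1.294 ]
40 yaw lag 0.31 M [0.0198 0.8008 0.3014] Fm [-3.0684  2.1803  1.8305]
t 83.58 p [0.5761 0.1649 0.1645] w 49.9 F [ 0.2492  0.1644 -0.2771]
t 84.85 p [0.5079 0.2601 0.3291] w 50.1 F [-0.4167 -0.74    0.2597]
```

View pics/k5c.png

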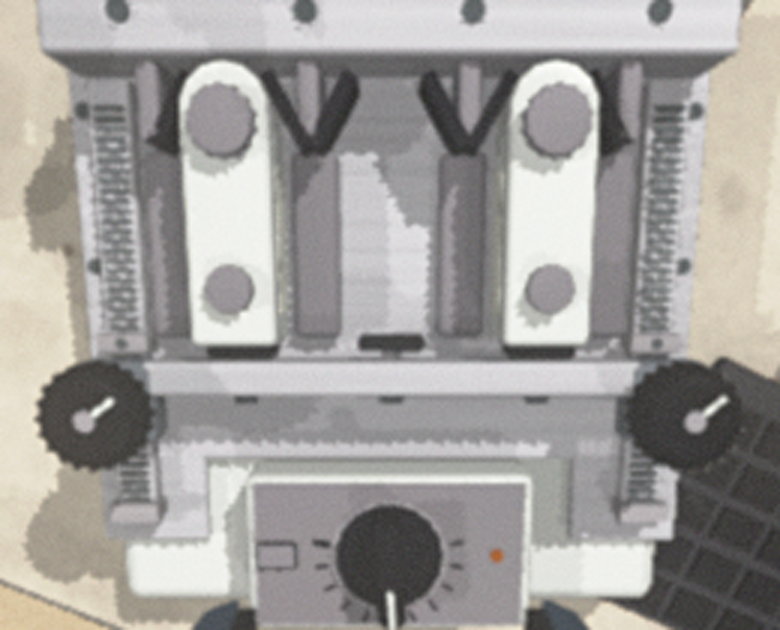

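```bash
python3 - <<'E'
from h import *
from scipy.optimize import least_squares
T1=np.load("T1.npy");T5=np.load("k5_T.npy")
im=cv2.imread("pics/scene0.png");
O=[("wrist",T1,(354.7,196.25)),("scene",pose("scene"),(289.5,191)),("top",pose("top"),(270,202.6)),("wrist",T5,(190+496/3,20+555/3))]
f=lambda P:np.concatenate([proj(n,P,T)-o for n,T,o in O])
r=least_squares(f,[.5,.25,.08]);print(r.x,mx(r.x),r.fun)
# dial skirt top centre etc
for z in(.075,.08,.085,.09,.1):
  print(z,mx(unproj("wrist",190+389/3,20+555/3,z,T5)))
E
```

```text
[0.4853 0.1968 0.0875] [-0.1065 -0.049   0.0875] [-0.057  -0.0667 -0.1624 -0.1797  0.4919  0.1096 -0.039  -0.0473]
0.075 [-0.1102 -0.0013  0.075 ]
0.08 [-0.1087 -0.0013  0.08  ]
0.085 [-0.1073 -0.0013  0.085 ]
0.09 [-0.1058 -0.0013  0.09  ]
0.1 [-0.1029 -0.0012  0.1   ]
```

```bash
python3 - <<'E'
from h import *
ctrl.goto(mw([-.16,.0,.25]),down(MY-90));ctrl.sleep(.15);st()
im=snap("wrist","d0");crop(im,"pics/d0c.png",230,60,410,210,4.3)
T=np.load("d0_T.npy");print(proj("wrist",mw([[-.104,0,.12],[-.104,0,.09]]),T))
E
```

```text
t 85.62 p [0.4178 0.2202 0.2506] w 50.1 F [ 0.3659 -0.6368 -0.0953]
[[318.7708 134.1035]
 [318.8017 132.1803]]
```

View pics/d0c.png

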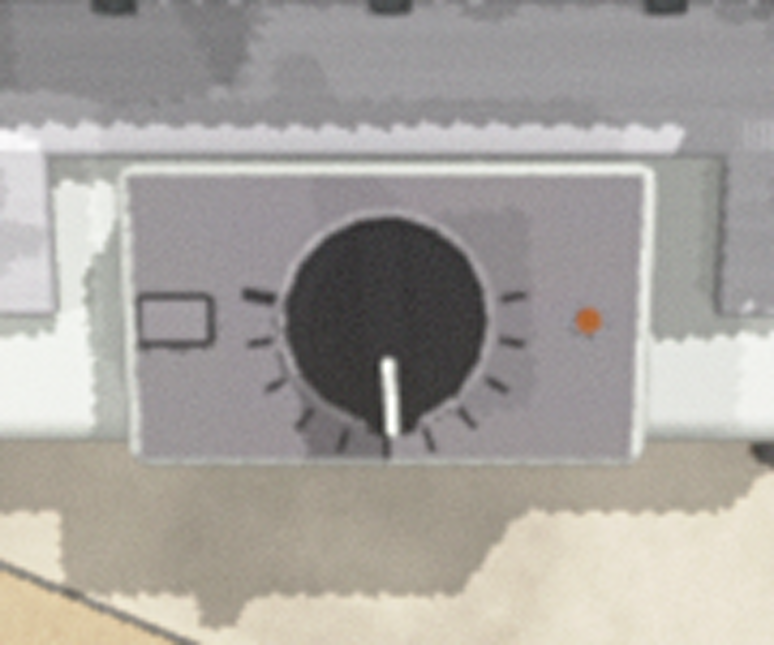

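```bash
cat >> h.py <<'E'
DX=-.1037
def dturn(deg,inc=6,thr=None,dt=.25):
    p=np.array(ctrl.current_tool_pos());y0=yaw_now();m0=np.array(ctrl.current_wrist_torque());tot=0;n=int(np.ceil(abs(deg)/inc));s=deg/n
    P=dturn.p0
    for i in range(n):
        tot+=s
        q=ctrl.ik(P,down(y0-tot))
        # tiny z jog to let move_l have length
        ctrl.move_l(P+[0,0,.0003*(i%2)],vel=.0003/dt,ori=down(y0-tot));ctrl.sleep(.03)
        M=np.array(ctrl.current_wrist_torque())
        if i%4==0 or (thr and abs(M[2]-m0[2])>thr*.6): print(round(tot,1),"yaw",round(yaw_now(),2),"M",M,"Fm",fmx())
        if thr and abs(M[2]-m0[2])>thr: print("STOP");return True
    return False
E
python3 - <<'E'
from h import *
ctrl.command_gripper(40/91)
ctrl.goto(mw([DX,0,.15]),down(MY+93));st()
hit=ctrl.move_l(mw([DX,0,.098]),vel=.06,contact_N=6);st(hit)
f=fmx();ctrl.command_gripper(0);ctrl.sleep(.1);st("grip");print(fmx()-f,mx(),yaw_now(),np.array(ctrl.current_wrist_torque()))
snap("scene","d1",(200,120,360,240),5);snap("wrist","d1w")
E
```

```text
t 88.86 p [0.4679 0.2427 0.1501] w 40.0 F [-0.9555 -1.2386  0.5016]
False t 89.88 p [0.4681 0.2428 0.0983] w 39.8 F [-0.0887  0.2341 -0.3618]
grip t 90.52 p [0.4679 0.2429 0.0981] w 11.8 F [-1.6718  3.4166  3.0084]
[-0.1516  3.5512  3.3702] [-0.1036  0.0002  0.0981] 117.00568476962651 [0.6949 0.2814 0.0312]
```

View pics/d1.png

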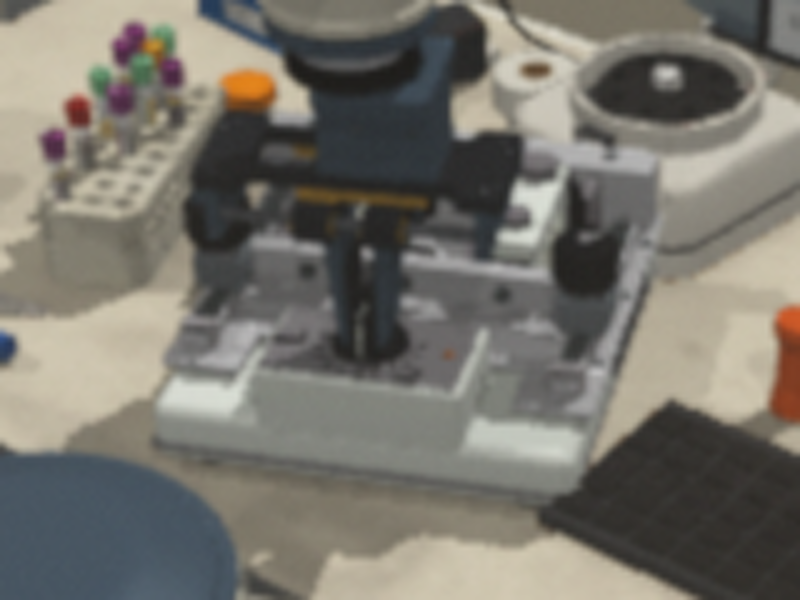

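View pics/d1w.png

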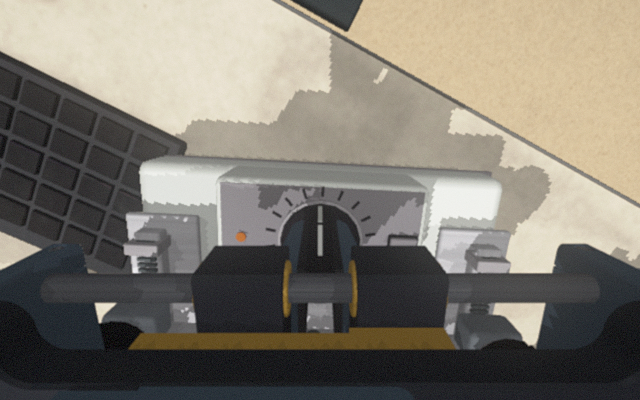

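```bash
python3 - <<'E'
from h import *
dturn.p0=mw([DX,0,.098])
y0=yaw_now()
r=dturn(84,inc=6,thr=.25)
if not r: r=dturn(30,inc=2.5,thr=.2,dt=.15)
st(r);print("total",y0-yaw_now(),"q6",ctrl.current_q()[5])
snap("wrist","d2w")
E
```

```text
6.0 yaw 111.18 M [ 0.709   0.2831 -0.0917] Fm [0.5457 4.542  5.7769]
30.0 yaw 87.26 M [-0.268  -0.2663 -0.0786] Fm [ 0.5662 -1.6289  3.1741]
54.0 yaw 63.29 M [-1.1307 -0.4513 -0.0609] Fm [-0.1668 -5.0751  3.7222]
78.0 yaw 39.29 M [-1.5999 -0.2652 -0.0215] Fm [-2.1201 -8.7035  4.0511]
2.5 yaw 31.09 M [-1.6662 -0.1738 -0.0499] Fm [-2.6509 -7.7862  5.9457]
12.5 yaw 21.09 M [-1.8165 -0.027  -0.0417] Fm [-3.5908 -9.201   6.8716]
20.0 yaw 13.6 M [-1.6699 -0.248   0.081 ] Fm [-2.8932 -8.4841  0.0604]
22.5 yaw 11.15 M [-1.6423  0.0492  0.9226] Fm [-3.7824 -7.4708  6.384 ]
STOP
True t 97.25 p [0.4674 0.242  0.0981] w 12.1 F [-0.4162 -8.3634  6.384 ]
total 105.85072957856156 q6 9.804529540995084
```

View pics/d2w.png

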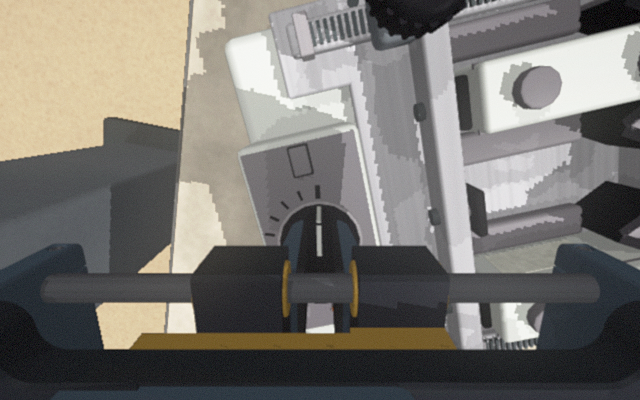

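```bash
python3 - <<'E'
from h import *
dturn.p0=mw([DX,0,.098])
dturn(yaw_now()-73.8,inc=6);print("yaw",yaw_now());
dturn(yaw_now()-73.8,inc=1);print("yaw",yaw_now())
ctrl.command_gripper(40/91);p=np.array(ctrl.current_tool_pos());p[2]=.17;ctrl.move_l(p,vel=.1)
ctrl.goto(mw([-.16,.0,.25]),down(MY-90));ctrl.sleep(.15);st()
im=snap("wrist","d3");crop(im,"pics/d3c.png",230,60,410,210,4.3)
E
```

```text
-5.7 yaw 17.19 M [-1.7835 -0.0217  0.043 ] Fm [-3.4265 -7.6352  6.6574]
-28.5 yaw 39.96 M [-1.5831 -0.3022  0.06  ] Fm [-2.0086 -7.4082  4.3683]
-51.3 yaw 62.74 M [-1.2619 -0.4725  0.0522] Fm [-0.3257 -6.9717  4.4352]
yaw 74.12359723669702
0.3 yaw 74.11 M [-0.9831 -0.4185  0.023 ] Fm [ 0.082  -5.3601  3.1998]
yaw 74.10611249587173
t 104.51 p [0.4165 0.2198 0.2499] w 40.3 F [0.1884 0.273  0.0552]
```

View pics/d3c.png

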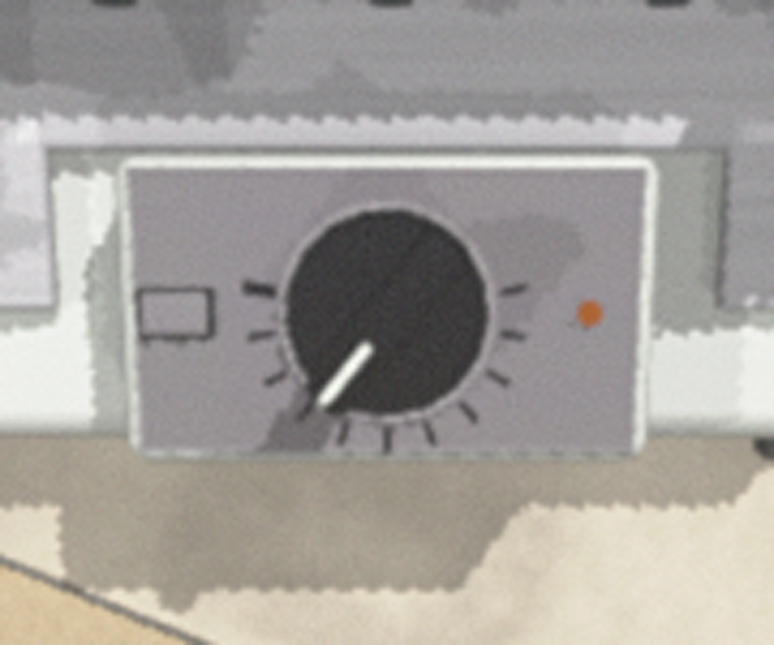

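```bash
python3 - <<'E'
from h import *
ctrl.goto(mw([-.06,.0,.33]),down(MY-90));ctrl.sleep(.15);st()
im=snap("wrist","f0");crop(im,"pics/f0c.png",190,20,450,230,3)
snap("scene","f0s")
E
```

```text
t 105.28 p [0.5066 0.26   0.3291] w 39.9 F [0.307  0.115  0.2203]
```

View pics/f0c.png

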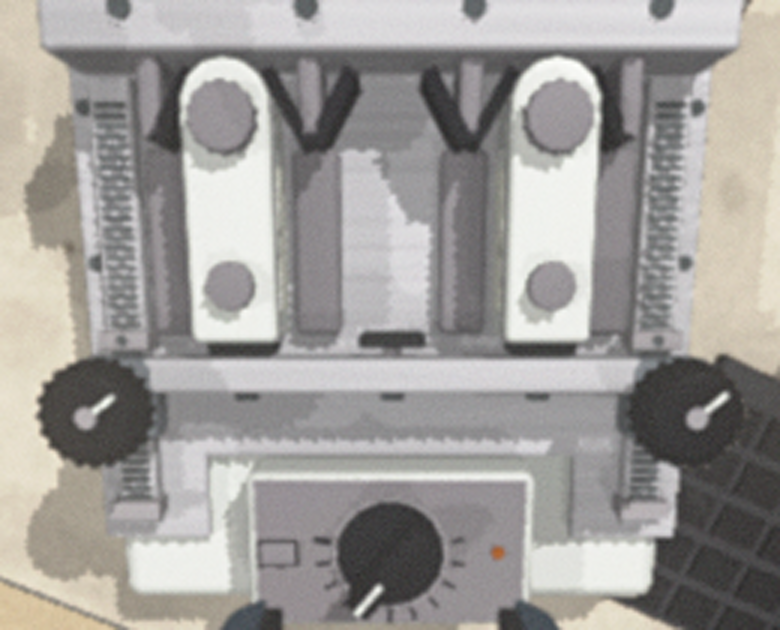

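View pics/f0s.png

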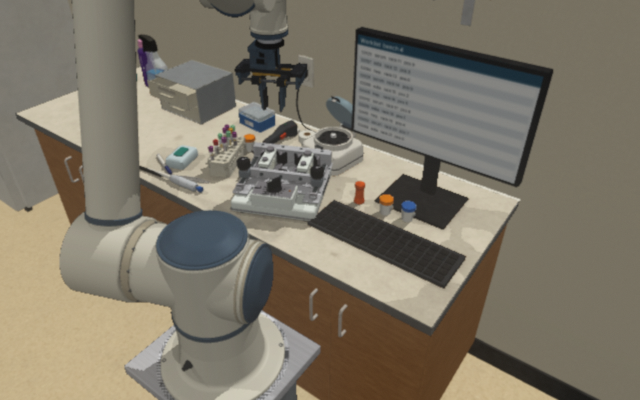

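```bash
python3 - <<'E'
from h import *
ctrl.sign_off();st()
E
```

```text
the job is handed in; nothing more can be done
the job is handed in; nothing more can be done
```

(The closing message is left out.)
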